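# Set the high-tide marker on the hall tide board

## Robot

A 7-joint arm with a two-finger parallel gripper is mounted at the origin on the work surface. World frame = base frame: x ahead of the robot, y to its left, z up, the work surface at z = 0. Lengths are in m, angles in rad, forces in N, time in s.
With the tool pointing down it reaches from about 0.425 to 0.95 m from the base axis. Payload 4.7 kg.
Tool frame: the origin (TCP) lies between the finger pads; the fingertips stand 25 mm ahead of it and the grasp point (between the pads) lies 6 mm ahead of it; z points along the fingers, y is the line along which they close (so a half turn about z gives the same grasp; the last joint's range is limited). The gripper opens to 85 mm and grips with 20 to 120 N. Pads are 22 mm wide; open, the fingers measure 114 mm over their backs; the gripper's body (76 mm by 85 mm) begins 54 mm behind the grasp point. The pads swing forward as they close: fully open they stand 13 mm farther back than shut.
Start: joints at [1.289, 0.469, -0.049, 1.532, 0.024, 1.141, -0.082], TCP at [0.169, -0.654, 0.256] pointing down, gripper open.
Joint ranges: [-2.59, 2.59], [-0.33, 1.99], [-1.39, 1.29], [0.1, 2.45], [-1.04, 4.18], [0.21, 1.99], [-2.66, 2.66]. Speed limits (rad/s): [2.57, 2.57, 3.14, 3.14, 3.14, 3.14, 3.14].

## Interface

Orientations are given as a 3x3 rotation matrix whose columns are the frame's x, y, z axes.
In Python, from rig import * gives the robot as it stands. Calls block until the motion is done:
- movep(position, orientation): joint-space move of the TCP to a pose.
- move_l(position, attitude=None, feed=0.15, until_force=None): straight line of the TCP; attitude=None keeps the orientation; feed is the mean speed in m/s. With until_force (N) it stops when the force on the tool has changed by that much, and returns True; else False.
- move_joints(angles): joint-space move.
- command_gripper(opening, newtons=None): finger opening in m; newtons is the grip in N (None keeps the last); returns when the fingers have stopped.
- sleep(seconds).
- inverse_kinematics(position, orientation): joint angles nearest the present ones, or None.
- sense(): the state.
- camera(name): name is "side" or "top"; returns (picture, depth): 420x560x3 uint8, red, green, blue; 420x560 float32, m along the optical axis (not along the pixel's ray), 0 where there is no reading.
- camera_params(name): a dict with "K" (3x3 intrinsics, pixels), "dist" ([k1, k2, p1, p2, k3] as OpenCV has them; the pictures are not rectified), "position" and "rotation" of the camera in the world. Camera axes: x right, y down, z forward; pixel columns grow to the right and rows downward; lengths in m; the calibration is good to about 2 mm. A picture is of the moment at which its call begins. camera_params takes no time and is no camera call.
A pose or a line that the arm cannot do raises Unreachable and nothing moves.
- finish_job(): hands the job in; it is judged then, once.
The state is a dict: "time_s": time; "joint_pos": joint angles; "qd": joint speeds; "joint_efforts": joint torques, N m; "position": TCP position; "tcp_rot": TCP orientation; "wrist_force": force on the tool from outside, world axes, zero at the start; "ft_torque": the same for the moment, N m; "finger_gap": finger opening in m; "gripper_force": force on a finger pad.
Only numpy, scipy, OpenCV 4.12 (cv2) and the standard library are available. Lean on these libraries where they do the work, as an engineer would, in place of code of your own. Each camera call takes 0.05 s, during which the arm holds its last target. There are 200 camera calls.

## Task

Set today's high tide on the tide board on the hall console: with your fingertips, gently push the little white sailboat along its rail until it clicks into the turquoise clip, and leave it resting there. Only push it: do not lift it, do not run it onto the brass clip, and leave everything else on the console where it is.

Things in the scene. Friction and masses are not known exactly. Their poses are not given: they have to be found in the camera images.
- board: Tide board, fixed on the console: driftwood slab 110 (x) x 370 (y) x 16 mm, with an aluminium rail (14 mm wide, top 28 mm above the console) along the middle and a white stop block (top 38 mm up) at either end. Origin: centre of its underside, at console height. Its y axis runs along the rail, z up. Its place and yaw (up to 0.4 rad either way) vary.
- boat_centre (a point): Centre of the sailboat's white hull, over the rail's centre line, 58 mm above the console. Hull: block 60 mm along the rail, 34 across, 46 to 70 mm above the console, flat upright ends to push on. Sail and mast on it: 5 mm thick, up to 40 mm long, narrowing, top 106 mm above the console. Below it a grey carriage, equally long and wide, 22 to 46 mm up, slides on the rail.
- carriage (a joint): Carriage and boat along the rail, m: 0 at the board's middle, grows to the board's +y, range -0.13 to 0.13, starts within 0.02 of 0, between the clips. Sliding takes 0.5 N, climbing a clip's first rib 5 to 8 N; then the push drops suddenly: within 5 mm of the clip's middle the boat is drawn in and centres itself. Pushing on takes 5 to 8 N and runs it out over the far rib.
- boat (a joint): Height of the boat above its seat on the carriage, m: 0 seated (it is held only by its 0.12 kg weight), up to 0.05 when lifted.
- clip_high: Turquoise clip on the rail, 34 mm long: tabs 26 mm along the rail x 36 mm on the board on both sides (tops 19 mm above the console), and two ribs across the rail, 16 mm apart, tops 33 mm up; the carriage passes over them. Origin: clip's middle on the rail's centre line, console height; the boat is home with its centre above it. 65 to 105 mm from the board's middle, to either end.
- clip_low: Brass clip, same shape, origin in the same way, marking low tide, on the other side of the boat. The boat must not go onto it: its ribs begin to be felt when the boat's centre is 17 mm away.
- starfish: Loose coral-coloured starfish, 100 mm across, 16 mm high, lying on the console on the board's -x side. Origin: centre of its underside.
- sand_dollar: Loose cream sand dollar, 68 mm across, 12 mm high, on the board's -x side. Origin: centre of its underside.
- candle_glass: Loose green glass candle cup, 64 mm across, 58 mm high, on the board's +x side. Origin: centre of its underside.
- gull: Loose gull figure, 72 mm high, on a round wooden foot 48 mm across, on the board's +x side. Origin: centre of its underside.
- key_bowl: Loose blue ceramic bowl, 130 mm across, 45 mm high, on the console to the robot's right. Origin: centre of its underside.
- plant: Loose potted plant, white pot 116 mm across, 220 mm high overall, at the far left. Origin: centre of its underside.
- vase: Loose glass vase with white flowers, 80 mm across, glass 150 mm and flowers about 260 mm high, to the robot's left. Origin: centre of its underside.

How it is judged:
At the end, for the whole second after the job is handed in: The boat rests in the dip of the turquoise clip (its centre within 3 mm of the clip's middle, seen from above), at rest (under 5 mm/s) and seated on its carriage (within 3 mm) (horizontal distance between boat_centre and clip_high below 0.003 m and value of joint boat below 0.003 m and velocity of joint carriage between -0.005 and 0.005 m/s); the robot touches nothing.
It fails at once if the boat is lifted off its carriage (more than 10 mm) (value of joint boat above 0.01 m).
It fails at once if the boat is run onto the brass clip (centre within 12 mm of it) (horizontal distance between boat_centre and clip_low below 0.012 m).
It fails at once if the boat is pinched or shoved hard (more than 25 N from the fingers) (contact force between the fingers and boat above 25 N).
It fails at once if something else on the console is moved more than 20 mm, carried or tipped (distance of any of starfish, sand_dollar, candle_glass, gull, key_bowl, plant, vase from where it was at the start of the episode above 0.02 m or angle between any of candle_glass, gull, plant, vase's own z axis and vertical above 0.6 rad).
It also fails if it takes over 48 s, if anything falls off the work surface, if the arm or the gripper's body presses on something with over 40 N, if the wrist force passes 120 N, or if a joint passes its speed limit or range.

## Working session

There is one attempt and no reset: what is moved stays moved. The work goes in short steps, each a Python script; the robot and the scene stay as the last script left them, time stands still between calls to the robot, and variables do not carry over. Pictures are saved under pics/ and viewed, at most 10 in all, crops included, and the job is handed in when it is done.

```bash
mkdir -p pics
cat > h.py <<'E'
from rig import *
import numpy as np, cv2
def cam(name,fn=None):
    p,d=camera(name)
    if fn: cv2.imwrite('pics/'+fn,cv2.cvtColor(p,cv2.COLOR_RGB2BGR))
    return p,d
def ray(name,uv):
    c=camera_params(name)
    q=cv2.undistortPoints(np.array(uv,float).reshape(-1,1,2),np.array(c['K'],float),np.array(c['dist'],float))[:,0]
    R=np.array(c['rotation']); return np.array(c['position']),np.c_[q,np.ones(len(q))]@R.T
def atz(name,uv,z):
    o,r=ray(name,uv); return o+r*((z-o[2])/r[:,2])[:,None]
def atd(name,uv,d):
    o,r=ray(name,uv); return o+r*np.array([d[int(round(v)),int(round(u))] for u,v in uv])[:,None]
def proj(name,P):
    c=camera_params(name);R=np.array(c['rotation']);t=-R.T@np.array(c['position'])
    return cv2.projectPoints(np.array(P,float),cv2.Rodrigues(R.T)[0],t,np.array(c['K'],float),np.array(c['dist'],float))[0][:,0]
E
python3 - <<'E'
from h import *
for n in('top','side'):
    p,d=cam(n,n+'0.png'); np.save(n+'_d.npy',d); c=camera_params(n); print(n,c['position'],np.round(c['rotation'],2).tolist(),c['K'][0][0])
s=sense();print(s['time_s'],s['position'],np.round(s['tcp_rot'],2).tolist())
E
```

```text
top [0.32923725 0.00797115 1.14391235] [[0.06, -0.98, 0.2], [-1.0, -0.06, 0.01], [0.0, -0.2, -0.98]] 471.03600658485516
side [ 0.392702   -0.86296718  0.66919876] [[0.98, -0.14, 0.17], [-0.22, -0.55, 0.81], [-0.02, -0.82, -0.57]] 382.6690658241002
0.1 [ 0.16872848 -0.65305886  0.2553342 ] [[0.97, 0.25, -0.0], [0.25, -0.97, 0.0], [-0.0, -0.0, -1.0]]
```

View pics/top0.png

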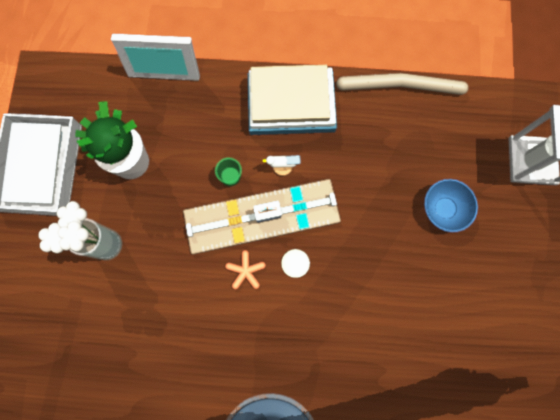

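View pics/side0.png

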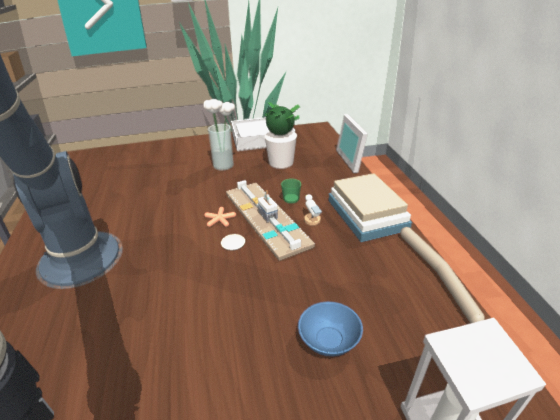

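The top view shows the board at about (185–340, 180–250), the boat at (267,211), turquoise at (300,207) on the right (-y) and brass at (236,221) on the left. The side view agrees. I'll enlarge the top view.

Run:
```python
import cv2
a=cv2.imread('pics/top0.png')[150:290,175:350]
cv2.imwrite('pics/c.png',cv2.resize(a,None,fx=4.5,fy=4.28571,interpolation=cv2.INTER_CUBIC)[:600])
a=cv2.imread('pics/side0.png')[165:265,200:335]
cv2.imwrite('pics/s.png',cv2.resize(a,None,fx=5.5,fy=5.5,interpolation=cv2.INTER_CUBIC))
```

```text
(no output)
```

View pics/c.png

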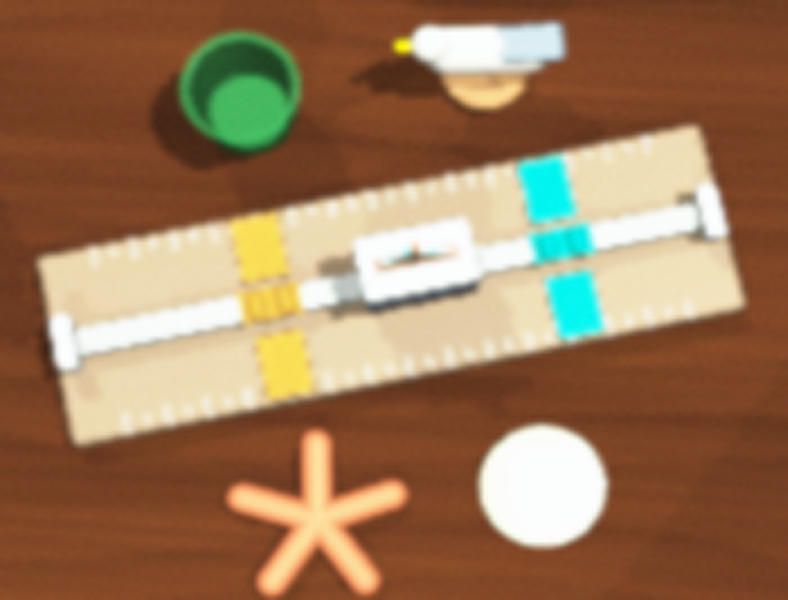

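View pics/s.png

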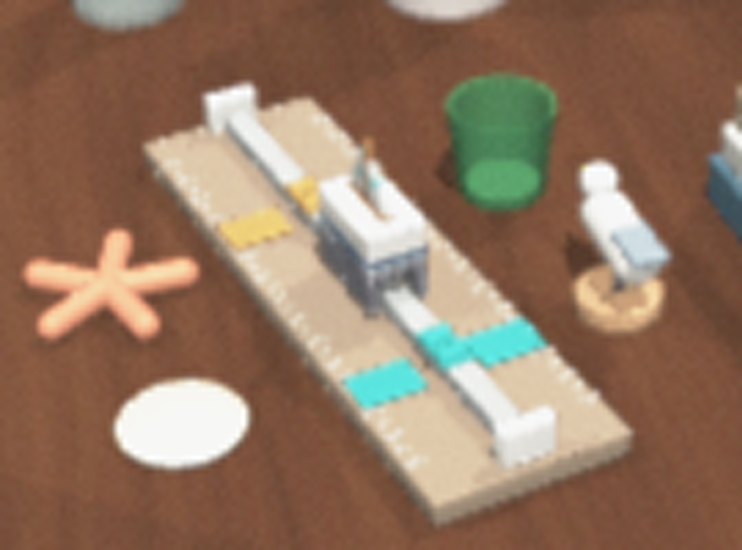

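The crops show the board corners at (40,258), (75,446), (744,306) and (698,126), with the hull around (354–482, 218–306). The turquoise tabs centre on about (548,189) and (576,306), the brass tabs on (260,248) and (285,366). Next I convert these to positions.

```bash
cat > meas.py <<'E'
from h import *
def f(pts,z):
    p=np.array(pts,float); return atz('top',np.c_[175+(p[:,0]+.5)/4.5-.5,150+(p[:,1]+.5)/4.28571-.5],z)[:,:2]
B=f([(40,258),(75,446),(744,306),(698,126)],.016)
print('sides',[round(float(np.linalg.norm(B[i]-B[i-1])),4) for i in range(4)])
ctr=B.mean(0); yv=(B[0]+B[1]-B[2]-B[3]);yv/=np.linalg.norm(yv)
xv=np.array([yv[1],-yv[0]])
def loc(p): return np.c_[(p-ctr)@xv,(p-ctr)@yv]
print('ctr',ctr,'yaw',np.arctan2(-yv[0],yv[1]))
E
python3 - <<'E'
from meas import *
def P(n,p,z): 
    l=loc(f(p,z)); print(n,np.round(l*1000,1).tolist(),'mean',np.round(l.mean(0)*1000,1))
P('hull',[(354,238),(364,305),(468,218),(480,285)],.07)
P('hi+',[(519,165),(565,157),(577,213),(530,222)],.019)
P('hi-',[(548,279),(593,272),(604,332),(560,340)],.019)
P('lo+',[(230,221),(280,213),(288,275),(240,283)],.019)
P('lo-',[(257,340),(304,333),(314,390),(265,399)],.019)
P('stops',[(64,341),(709,210)],.038)
P('gull foot top',[(486,85)],.01);P('gull',[(405,45),(563,25),(563,60),(440,70)],.06)
P('cup',[(240,85)],.058); P('sd',[(543,486)],.012)
d=np.load('top_d.npy'); 
for uv,n in [((266,207),'hull'),((300,198),'tab'),((240,190),'?')]:
    print(n,atd('top',[uv],d))
R0=np.array([[yv[0]*0,0,0]]*3)
E
```

```text
sides [0.3672, 0.1095, 0.3673, 0.1076]
ctr [0.5286233  0.05467508] yaw 0.27951607171731757
hull [[18.5, 14.0], [-18.7, 16.6], [16.7, -45.9], [-20.7, -44.0]] mean [ -1.1 -14.8]
hi+ [[51.6, -82.4], [50.8, -108.0], [17.4, -107.0], [17.7, -80.9]] mean [ 34.4 -94.6]
hi- [[-16.5, -83.1], [-17.8, -107.8], [-52.5, -105.7], [-51.9, -81.7]] mean [-34.7 -94.6]
lo+ [[53.1, 78.0], [51.9, 50.5], [15.7, 53.4], [16.8, 79.6]] mean [34.4 65.4]
lo- [[-17.2, 77.1], [-18.6, 51.6], [-51.4, 52.9], [-50.8, 79.4]] mean [-34.5  65.3]
stops [[0.8, 175.8], [0.3, -174.4]] mean [0.5 0.7]
gull foot top [[104.2, -75.8]] mean [104.2 -75.8]
gull [[122.5, -34.9], [115.9, -119.7], [96.0, -115.2], [104.3, -50.1]] mean [109.7 -80. ]
cup [[119.2, 55.5]] mean [119.2  55.5]
sd [[-129.3, -55.0]] mean [-129.3  -55. ]
hull [[0.53336278 0.04231714 0.10390276]]
tab [[ 0.57847768 -0.03642758  0.01557933]]
? [[0.59227115 0.11324411 0.00201457]]
```

Sizes and heights agree. In the board frame the boat is at -15 mm, turquoise at -94.6 and brass at +65, so I push toward board -y. I'll close the fingers and approach on the boat's +y end.

```bash
cat >> meas.py <<'E'
def W(y,z,x=0.): p=ctr+x*xv+y*yv; return [p[0],p[1],z]
def rot(s): X=np.r_[s*yv,0];Z=np.array([0,0,-1.]);return np.c_[X,np.cross(Z,X),Z]
def by():
    s=sense(); return (np.array(s['position'][:2])-ctr)@yv, float(np.array(s['wrist_force'][:2])@yv), s
E
python3 - <<'E'
from meas import *
command_gripper(0.0,20)
for s in(1,-1):
    q=inverse_kinematics(W(.052,.2),rot(s)); print(s,None if q is None else np.round(q,2))
    if q is not None: best=s if s==1 or 'best' not in globals() or abs(q[6])<abs(bq[6]) else best; bq=q
print(best)
movep(W(.052,.2),rot(best)); move_l(W(.052,.080),feed=.08)
y,f,s=by(); print(y,f,s['position'],s['wrist_force'],s['time_s'],s['finger_gap'])
cam('side','s1.png');cam('top','t1.png')
a=cv2.imread('pics/side1.png' if 0 else 'pics/s1.png')[100:265,180:380]
b=cv2.imread('pics/t1.png')[130:270,175:350]
cv2.imwrite('pics/m1.png',np.hstack([cv2.resize(a,(400,330)),cv2.resize(b,(400,330))]))
E
```

```text
sides [0.3672, 0.1095, 0.3673, 0.1076]
ctr [0.5286233  0.05467508] yaw 0.27951607171731757
1 [ 0.58  0.54 -1.15  1.91  0.57  1.07 -0.53]
-1 [-1.12  0.48  1.12  1.99 -0.52  0.99 -2.61]
1
0.05200538002737122 -0.2619640610527232 [0.51457014 0.10474665 0.08042819] [ 0.02743166 -0.26466794  0.44944978] 5.45 0.00011728298429625592
```

View pics/m1.png

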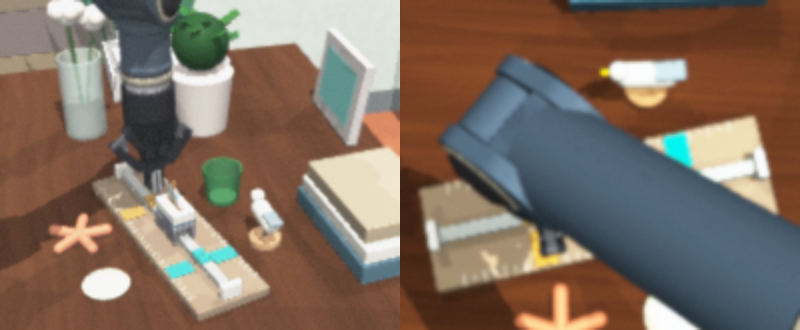

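The closed fingertips stand over the rail behind the boat's +y end, clear of everything. I'll slide it to just short of the clip, then advance in 1 mm steps and watch for the force drop.

```bash
cat > push.py <<'E'
from meas import *
import sys
y,f,s=by(); z=float(sys.argv[2]) if len(sys.argv)>2 else .078
move_l(W(.045,z),feed=.03)
move_l(W(-.030,z),feed=.03,until_force=4)
y,f0,s=by(); print('at',y,f0,s['time_s']); y0=y;pk=0
for i in range(1,30):
    if y0-.001*i < float(sys.argv[1]): break
    move_l(W(y0-.001*i,z),feed=.01); y,f,s=by()
    print(round(y*1e3,1),round(f,2),round(s['wrist_force'][2],2)); pk=max(pk,f)
    if pk>3 and f<pk-2.5: print('drop');break
print(s['time_s'])
p,d=cam('side','s2.png')
cv2.imwrite('pics/m2.png',cv2.resize(cv2.imread('pics/s2.png')[165:265,200:335],None,fx=5.5,fy=5.5,interpolation=cv2.INTER_CUBIC))
E
python3 push.py -.0535
```

```text
sides [0.3672, 0.1095, 0.3673, 0.1076]
ctr [0.5286233  0.05467508] yaw 0.27951607171731757
at -0.02996602828168452 0.08010787379120221 8.5917
-31.1 0.32 0.13
-32.1 -0.68 -0.11
-33.1 0.35 -0.46
-34.1 -0.26 0.2
-35.1 -0.34 0.02
-36.1 -0.25 0.45
-37.1 0.39 -0.73
-37.5 2.53 0.02
-37.9 5.28 -0.08
-38.7 5.53 0.29
-40.5 3.75 0.5
-42.8 1.32 0.63
drop
11.5917
```

View pics/m2.png

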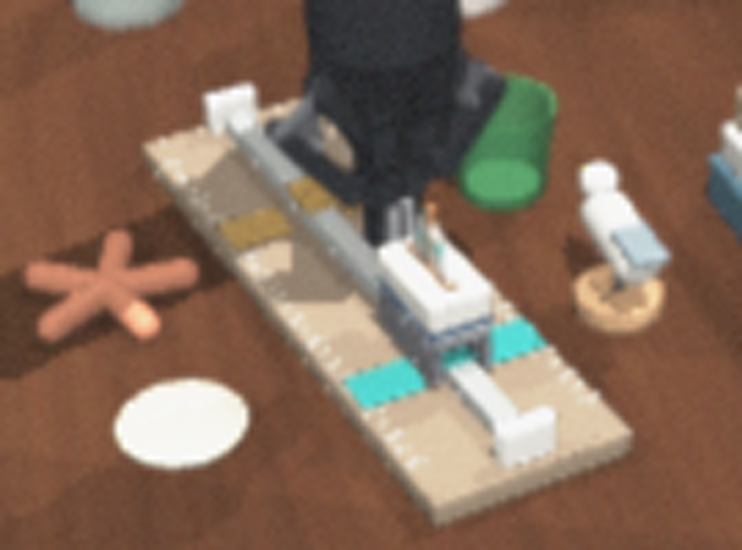

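The boat now stands over the turquoise clip, with its hull top's near corners at about (443,318) and (494,290). I'll compute its position, using the first side crop as calibration.

Run:
```python
from meas import *
def S(p,z):
    p=np.array(p,float); return loc(atz('side',np.c_[200+(p[:,0]+.5)/5.5-.5,165+(p[:,1]+.5)/5.5-.5],z)[:,:2])*1e3
print(S([(373,260),(427,236),(320,186)],.07).round(1).tolist())
print(S([(443,318),(494,290),(381,254)],.07).round(1).tolist())
print(S([(386,383),(505,342)],.019).round(1).tolist())
y,f,s=by();print(y,f,s['time_s'])
```

```text
sides [0.3672, 0.1095, 0.3673, 0.1076]
ctr [0.5286233  0.05467508] yaw 0.27951607171731757
[[-22.3, -67.1], [10.8, -61.9], [-16.2, 7.3]]
[[-15.0, -127.0], [17.3, -119.3], [-16.5, -64.4]]
[[-33.7, -99.6], [34.2, -99.8]]
-0.04281940078181225 2.392197234851194 11.6417
```

The force is still about 2 N and the contact geometry puts the boat near -83 mm, so it's on the first rib and not home yet. Pushing until the boat is about 3 mm short of the middle (finger at -51) is safe either way.

Run:
```python
from meas import *
y0=-.0435
for i in range(0,9):
    move_l(W(y0-.001*i,.078),feed=.01); sleep(.15); y,f,s=by()
    print(round(y*1e3,1),round(f,2),round(s['wrist_force'][2],2),s['time_s'])
sleep(.3);print(by()[1])
cam('side','s3.png')
cv2.imwrite('pics/m3.png',cv2.resize(cv2.imread('pics/s3.png')[195:260,245:335],None,fx=8.5,fy=8.5,interpolation=cv2.INTER_CUBIC))
```

```text
sides [0.3672, 0.1095, 0.3673, 0.1076]
ctr [0.5286233  0.05467508] yaw 0.27951607171731757
-44.3 -0.65 -0.63 12.0917
-44.6 -0.02 -0.14 12.4917
-45.5 -1.09 0.45 12.8917
-46.5 0.81 1.15 13.2917
-47.5 -0.45 -0.36 13.6917
-48.5 0.21 0.12 14.0917
-49.5 0.58 0.05 14.4917
-50.5 0.05 -0.03 14.8917
-51.5 0.09 0.24 15.2917
0.3568199920289647
```

View pics/m3.png

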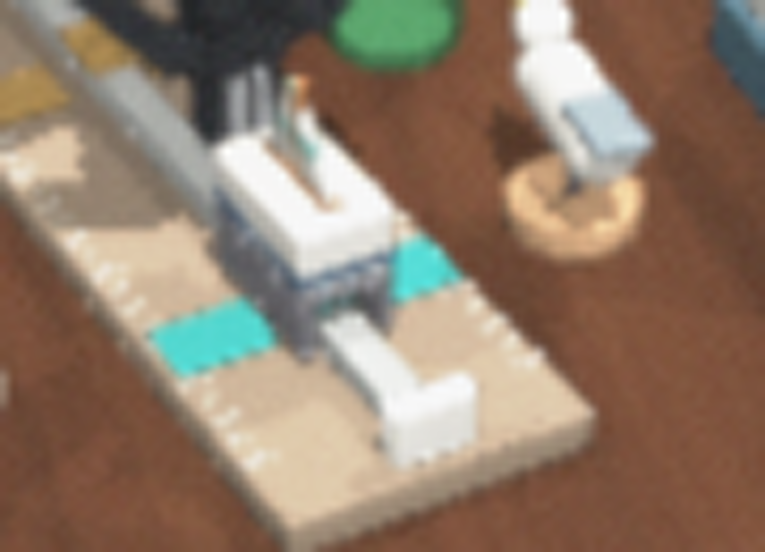

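The boat has moved on over the clip and the force is zero. I'll back off, raise the arm clear and measure from the top.

Run:
```python
from meas import *
move_l(W(-.03,.078),feed=.06); move_l(W(-.02,.22),feed=.15)
q=list(sense()['joint_pos']); q[0]+=1.0 if False else -.9
move_joints(q)
p,d=cam('top','t4.png'); cam('side','s4.png'); print(sense()['time_s'])
a=cv2.imread('pics/t4.png')[180:250,250:350]
cv2.imwrite('pics/m4.png',cv2.resize(a,None,fx=8,fy=8,interpolation=cv2.INTER_CUBIC))
```

```text
sides [0.3672, 0.1095, 0.3673, 0.1076]
ctr [0.5286233  0.05467508] yaw 0.27951607171731757
19.05
```

View pics/m4.png

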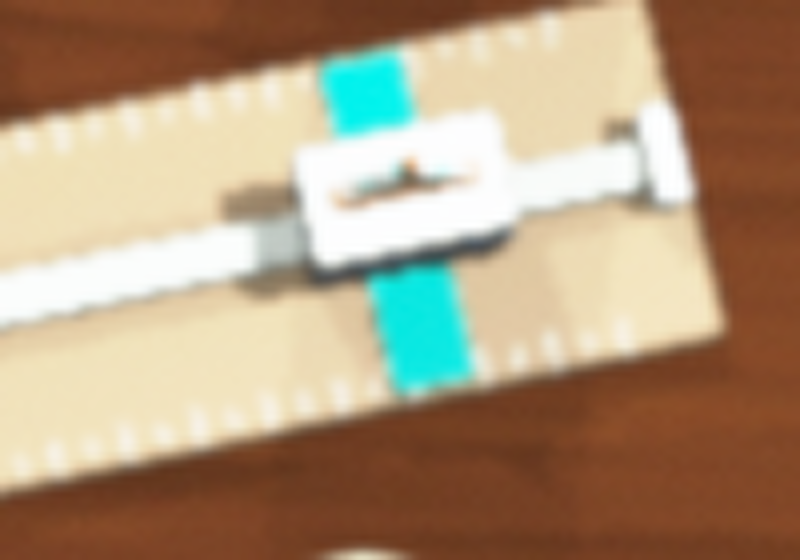

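The hull now straddles the turquoise clip, its top corners at (296,152), (497,112), (518,230) and (316,268). I'll measure the offset, and cross-check by projecting the home pose.

Run:
```python
from meas import *
def T(p,z): p=np.array(p,float); return loc(atz('top',np.c_[250+(p[:,0]+.5)/8-.5,180+(p[:,1]+.5)/8-.5],z)[:,:2])*1e3
h=T([(296,152),(497,112),(518,230),(316,268)],.07);print(h.round(1).tolist(),h.mean(0))
t=T([(321,70),(403,48),(369,280),(452,265),(394,393),(474,377)],.019);print(t.round(1).tolist(), t[0::2,1].mean()/2+t[1::2,1].mean()/2)
# white hull shift before/after: match hull template in intensity
a=cv2.imread('pics/top0.png');b=cv2.imread('pics/t4.png')
# mast-top/white blob edges along the rail at hull half-width, both images
for im,yc in((a,-15),(b,-94)):
    ys=np.arange(yc-50,yc+50,.5)/1e3; prof=0
    for x in(-.013,-.010,.009,.012):
        P=[[*(ctr+x*xv+y*yv),.07] for y in ys]; uv=proj('top',P).astype(np.float32)
        prof=prof+cv2.remap(im[:,:,0],uv[:,:1],uv[:,1:],cv2.INTER_LINEAR).ravel()/4.
    m=prof>205; i=np.where(m)[0]; print('hull',ys[i[0]]*1e3,ys[i[-1]]*1e3,(ys[i[0]]+ys[i[-1]])*500)
# tab edges
for im in(a,b):
  ys=np.arange(-125,-65,.5)/1e3; prof=0
  for x in(-.045,-.040,.044,.048):
    uv=proj('top',[[*(ctr+x*xv+y*yv),.019] for y in ys]).astype(np.float32)
    prof=prof+cv2.remap(im[:,:,2],uv[:,:1],uv[:,1:],cv2.INTER_LINEAR).ravel()/4.
  i=np.where(prof<120)[0]; print('tab',ys[i[0]]*1e3,ys[i[-1]]*1e3,(ys[i[0]]+ys[i[-1]])*500)
```

```text
sides [0.3672, 0.1095, 0.3673, 0.1076]
ctr [0.5286233  0.05467508] yaw 0.27951607171731757
[[17.2, -65.0], [16.3, -125.0], [-19.2, -123.0], [-17.6, -63.2]] [ -0.80928931 -94.0460056 ]
[[51.2, -81.7], [52.6, -107.8], [-15.8, -81.5], [-16.6, -107.2], [-51.1, -81.2], [-51.6, -105.9]] -94.23687587728399
hull -65.0 15.5 -24.75
hull -144.0 -63.5 -103.75
tab -105.0 -82.0 -93.5
tab -105.5 -82.0 -93.75
```

The boat is at -94.0 mm and the clip's middle at -94.2 mm, so it's home. The arm is clear, and I'm handing in.

```bash
python3 -c "
from rig import *
print(finish_job())"
```

```text
the job is handed in; nothing more can be done
None
```

I pushed the sailboat into the turquoise clip and handed the job in at about 19 s. From above it measured about 0.2 mm from the clip's middle, with the arm clear of everything; the hand-in returned no verdict.

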